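# Inspect an opened sample bottle with the UV torch

## Robot

A 6-joint arm with a two-finger parallel gripper is mounted at the origin on the work surface. World frame = base frame: x ahead of the robot, y to its left, z up, the work surface at z = 0. Lengths are in m, angles in rad, forces in N, time in s.
With the tool pointing down it reaches from about 0.325 to 0.775 m from the base axis. Payload 5.5 kg.
Tool frame: the origin (TCP) lies at the very end of the fingers, on their centre line; the grasp point (between the pads) lies 19 mm behind it; z points along the fingers, y is the direction in which the jaws open and shut (so a half turn about z gives the same grasp; the last joint's range is limited). The gripper opens to 85 mm and grips with 20 to 120 N. Pads are 22 mm wide; open, the fingers measure 114 mm over their backs; the gripper's body (76 mm by 85 mm) begins 54 mm behind the grasp point. The pads swing forward as they close: fully open they stand 13 mm farther back than shut.
Start: joints at [-1.192, 0.091, 1.231, -0, 1.82, -0.057], TCP at [0.253, -0.544, 0.231] pointing down, gripper open.
Joint ranges: [-2.87, 2.87], [-0.86, 2.18], [0.17, 2.46], [-1.51, 4.65], [0.06, 2.69], [-2.65, 2.65]. Speed limits (rad/s): [2.57, 2.57, 3.01, 3.14, 3.14, 3.14].

## Interface

Orientations are given as a 3x3 rotation matrix whose columns are the frame's x, y, z axes.
In Python, from plant import robot, eyes, job gives the robot as it stands.
- The arm moves only by the tool play_rows, never from a script. Its argument "plan" is a list of rows, each a list of 4 numbers: the shift along the tool's x, y, z in cm, then the turn about the tool's z in degrees. In form: [[tx, ty, tz, turn], ...]. A call has 1 to 20 rows; each row shifts and turns the pose as measured when the row begins, along the tool's axes as they then stand; what a row does not reach is not made up. A row lasts 1/10 s, in which the tool goes at most 50 mm and 8.59 degrees, less where a joint would pass 70% of its speed; a pose out of reach is approached as far as the arm can. A call is refused whole if a number of a shift passes 5 or a number of a turn 8.59, either way. A call with a gripper value outside its range is refused whole. "fingers" is the opening, from 0 (shut) to 1 (fully open), set as the call begins (left out, the last holds). The fingers move at their own pace and stop on an object; "grip_force" is the grip in N (left out, the last holds). Time passes only in rows, so rows that do not move let the fingers close. It gives the time, the measured TCP pose, the force and the opening at its end, in the units of the state.
- robot.read_state(): the state, without advancing time (a new reading comes with each control period).
- eyes.capture(name): name is "side" or "top"; returns a dict with "frame" (480x640x3 uint8, red, green, blue), "fov_y" (degrees; the focal length in pixels is half the picture's height over the tangent of half this angle, whatever the lens; pixels are square), "cx", "cy" (the principal point, pixels), "rvec" (rotation vector, rad) and "tvec" (3), from world to camera coordinates, as OpenCV has them. Camera axes: x right, y down, z forward; pixel columns grow to the right and rows downward; lengths in m; the calibration is good to about 2 mm. A picture is of the moment at which its call begins. There is no depth.
- job.hand_in(): hands the job in, once; it reports no verdict.
The state is a dict: "clock": time; "q": joint angles; "joint_vel": joint speeds; "joint_torque": joint torques, N m; "tcp_pos": TCP position; "tool_rot": TCP orientation; "force": force on the tool from outside, world axes, zero at the start; "moment": the same for the moment, N m; "finger_gap": opening from 0.0 (shut) to 1.0 (fully open).
Only numpy, scipy, OpenCV 4.12 (cv2) and the standard library are available. Lean on these libraries where they do the work, as an engineer would, in place of code of your own. Each camera call takes 0.05 s, during which the arm holds its last target.

## Task

Check the sample on the little balance under the UV torch: first lift the loose cap straight off the bottle that stands on the balance and set it, open side down, in the round steel dish. Then draw the torch out of its charging stand, turn it to slant at roughly 45 degrees (towards any side you like) and hold it so, its lens aimed into the open bottle mouth from about 7 cm away, touching neither bottle nor balance. Finish while still holding the torch there steadily in the gripper; leave the bottle standing on the balance and the other things where they are.

Things in the scene. Friction and masses are not known exactly. Their poses are not given: they have to be found in the camera images.
- balance: Small grey pocket balance, 150 (x) x 116 (y) x 30 mm high, fixed to the table, with a 108 x 110 mm steel pan on top. Origin under its centre on the table, z up; its display edge is at -x. The pan's top is 30 mm above the origin, its centre at x = +18 mm.
- bottle: Loose open amber glass bottle, 58 mm in diameter up to 56 mm height, then a shoulder and a neck 35 mm in diameter from 64 to 94 mm height, opening 28 mm. Stands upright near the middle of the balance's pan. Origin at the centre of its underside, z up along its axis. About 0.3 kg.
- mouth (a point): Centre of the bottle's open mouth, 94 mm above the bottle's underside (hidden under the cap at first). Same axes as the bottle.
- cap: Blue plastic screw cap of the bottle, 45 mm in outer diameter (about 46 over its ribs), 30 mm high, open below; unscrewed, it only sits loosely over the neck and lifts off straight up (26 mm of overlap, 2 mm of play all round). Origin at the centre of its open lower rim, z up towards its closed top at +30 mm. On the bottle its lower rim is 68 mm above the bottle's underside. About 25 g.
- dish: Round shallow dark steel dish, 74 mm outer and 66 mm inner diameter, fixed to the table. Origin under its centre on the table; inner floor 3 mm and rim 8 mm above the origin.
- stand: White square charging stand for the torch, 72 x 72 x 60 mm high, fixed to the table, with one vertical round well 37.5 mm in diameter and 50 mm deep in its middle (well floor 10 mm above the table). Origin under its centre on the table, z up.
- torch: Metal torch 140 mm long (141 with the tail button), standing lens down in the well of the stand, 90 mm of it standing out above the stand. Origin at the centre of the lens face (its lower end at the start), z along its axis from the lens to the tail; light leaves along -z. Head 34 mm in diameter from z = 0 to 36 mm, taper to 46 mm, then a plain round body 26 mm in diameter up to z = 140 mm. About 0.15 kg, centre of mass near z = 66 mm.
- vial: Bystander: tiny capped amber jar, 32 mm in diameter, 42 mm high, loose on the table. Origin under its centre.
- spare_cap: Bystander: small loose blue cap lying on the table, 33 mm in diameter, 22 mm high, not the bottle's. Origin under its centre.
- tin: Bystander: plain aluminium tin, 36 mm in diameter, 22 mm high, loose on the table. Origin under its centre.
- squat: Bystander: closed wide clear jar, 68 mm in diameter, 70 mm high, loose on the table. Origin under its centre.
- slim: Bystander: closed amber bottle, 46 mm in diameter, 80 mm high, loose on the table. Origin under its centre.
- spatula: Bystander: steel spoon, 130 mm long, lying loose on the table towards the far side. Origin under its middle, x along its length.
There are look-alikes about, which are no part of the job. Of the things like the torch, leave any that is orange; of the rest the larger one is meant.

How it is judged:
By the outcome, as a careful person would: the job done as asked, in the order asked, and still so for the second after the job is handed in, while the arm keeps its last pose, push and grip.
It also fails if it takes over 64 s, if anything falls off the work surface, if the arm or the gripper's body presses on something with over 40 N, if the wrist force passes 120 N, or if a joint passes its speed limit or range.

## Working session

There is one attempt and no reset: what is moved stays moved. The work goes in short steps, Python scripts to look and compute and a tool call to move; the robot and the scene stay as the last step left them, time stands still between calls to the robot, and variables do not carry over. Pictures are saved under pics/ and viewed, and the job is handed in when it is done.

Besides the shell and the picture viewer there is one more tool, called after "Request:" as name(argument=value, ...), one argument or row to a line, values as JSON. play_rows: Moves the arm, as the interface text tells. Its arguments: {"type":"object","properties":{"plan":{"type":"array"},"fingers":{"type":"number"},"grip_force":{"type":"number"}},"required":["plan"]}

```bash
mkdir -p pics; ls
python3 - <<'E'
from plant import robot, eyes, job
import cv2,numpy as np
s=robot.read_state()
for k,v in s.items(): print(k,np.round(v,3).tolist())
for n in("side","top"):
    c=eyes.capture(n); cv2.imwrite(f"pics/{n}0.png",c["frame"][:,:,::-1]); print(n,{k:v for k,v in c.items() if k!="frame"})
    R=cv2.Rodrigues(np.array(c["rvec"]))[0]; print("cam pos",-R.T@np.array(c["tvec"]).ravel())
E
```

```text
pics
clock 0.0
q [-1.192, 0.092, 1.232, -0.0, 1.82, -0.057]
joint_vel [0.001, -0.001, 0.0, 0.0, -0.002, -0.0]
joint_torque [0.001, -45.873, -41.803, -0.0, 0.011, 0.0]
tcp_pos [0.253, -0.544, 0.23]
tool_rot [[0.907, 0.422, -0.001], [0.422, -0.907, 0.002], [0.0, -0.002, -1.0]]
force [0.032, 0.273, -0.432]
moment [-0.017, 0.052, 0.009]
finger_gap 1.002
side {'fov_y': 48.015205846353375, 'cx': 322.282605488605, 'cy': 236.91412044705402, 'rvec': array([ 2.3089927 , -0.44649497,  0.21767519]), 'tvec': array([-0.5289835 ,  0.21436414,  0.78553048])}
cam pos [ 0.31732384 -0.57879335  0.71213587]
top {'fov_y': 53.37111926663759, 'cx': 321.32742796619436, 'cy': 243.1099105772905, 'rvec': array([ 2.14068471, -2.12222655,  0.15474006]), 'tvec': array([0.0081545 , 0.5772465 , 0.74886181])}
cam pos [0.45081777 0.00092386 0.83116576]
```

View pics/side0.png

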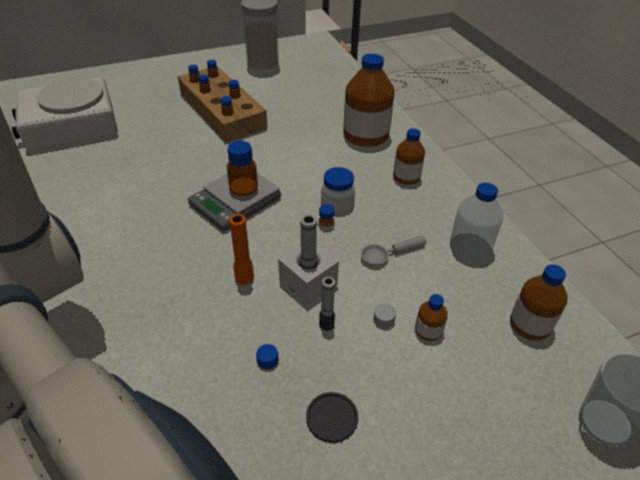

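View pics/top0.png

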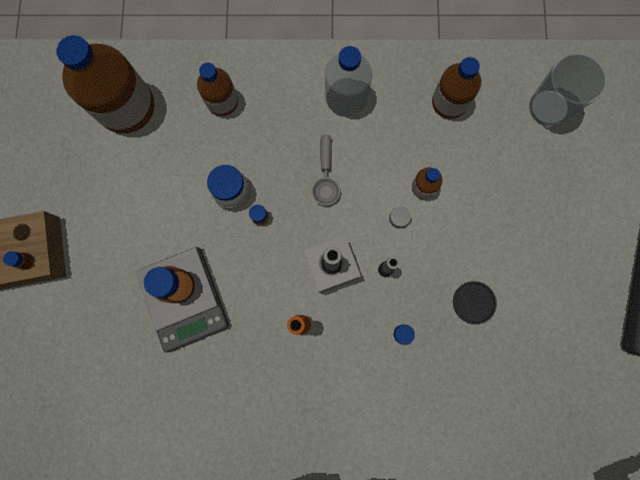

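The top view shows the bottle's cap at about (162,283), the dish at (474,302), the stand torch at (333,257), an orange torch at (298,325) and a small grey torch at (390,266). In the side view the stand torch is at (308,240). I'll measure these next.

```bash
cat > h.py <<'E'
import cv2,numpy as np
def cam(c):
    R=cv2.Rodrigues(np.array(c["rvec"]))[0]; t=np.array(c["tvec"]).ravel()
    f=c["frame"].shape[0]/2/np.tan(np.radians(c["fov_y"]/2))
    K=np.array([[f,0,c["cx"]],[0,f,c["cy"]],[0,0,1]])
    return R,t,K
def plane(c,uv,z):
    R,t,K=cam(c); o=-R.T@t; d=R.T@np.linalg.inv(K)@np.array([*uv,1.]); return o+d*(z-o[2])/d[2]
def proj(c,p):
    R,t,K=cam(c); return cv2.projectPoints(np.atleast_2d(np.array(p,float)),np.array(c["rvec"]),t,K,None)[0].reshape(-1,2)
def tri(c1,u1,c2,u2):
    P=[]
    for c in(c1,c2):
        R,t,K=cam(c);P.append(K@np.c_[R,t])
    X=cv2.triangulatePoints(P[0],P[1],np.array(u1,float),np.array(u2,float)).ravel();return X[:3]/X[3]
def crop(c,u,v,w,h,s,fn):
    im=c["frame"][v:v+h,u:u+w,::-1]; cv2.imwrite(fn,cv2.resize(im,None,fx=s,fy=s,interpolation=cv2.INTER_CUBIC))
def ell(c,mask,roi):
    m=np.zeros(mask.shape,np.uint8);x,y,w,h=roi;m[y:y+h,x:x+w]=mask[y:y+h,x:x+w]
    cs=cv2.findContours(m,cv2.RETR_EXTERNAL,cv2.CHAIN_APPROX_NONE)[0];k=max(cs,key=cv2.contourArea)
    return cv2.fitEllipse(k),cv2.contourArea(k),k
E
python3 - <<'E'
from plant import robot, eyes, job
from h import *
T=eyes.capture("top");S=eyes.capture("side")
for n,c,rois in(("top",T,dict(cap=(135,260,60,50),dish=(440,270,70,65))),("side",S,dict(cap=(220,135,40,40),dish=(295,385,75,65)))):
    hsv=cv2.cvtColor(c["frame"],cv2.COLOR_RGB2HSV)
    b=cv2.inRange(hsv,(100,120,40),(130,255,255)); d=cv2.inRange(hsv,(0,0,0),(180,255,75))
    for k,m in(("cap",b),("dish",d)):
        e,a,ct=ell(c,m,rois[k]); bb=cv2.boundingRect(ct); print(n,k,np.round(e[0],1),np.round(e[1],1),round(e[2]),a,bb, plane(c,e[0],{"cap":.128,"dish":.008}[k]))
crop(T,130,240,110,120,6,"pics/t_bal.png");crop(T,295,230,110,80,7,"pics/t_st.png");crop(S,265,200,90,140,4,"pics/s_st.png")
crop(S,180,130,110,105,5,"pics/s_bal.png")
E
```

```text
top cap [159.7 281.9] [29.3 31.8] 91 705.0 (144, 267, 34, 31) [0.50404864 0.25041522 0.128     ]
top dish [474.3 302.3] [41.3 43.5] 124 1409.5 (453, 281, 44, 43) [ 0.4830813  -0.24794803  0.008     ]
side cap [239.4 152.9] [23.2 26.5] 167 475.0 (228, 140, 23, 27) [0.50020035 0.23351448 0.128     ]
side dish [331.7 417.3] [49.7 51.2] 110 1996.0 (306, 392, 52, 52) [ 0.48205168 -0.25294182  0.008     ]
```

View pics/t_bal.png

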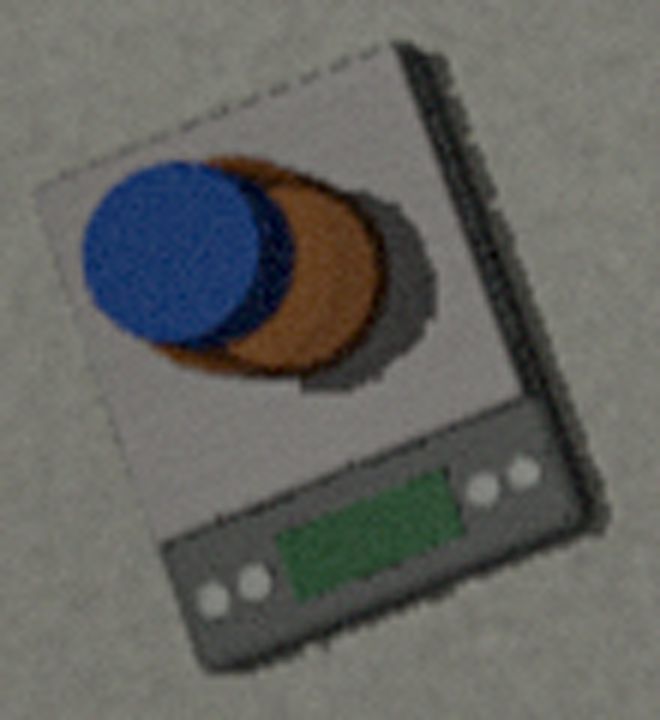

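View pics/t_st.png

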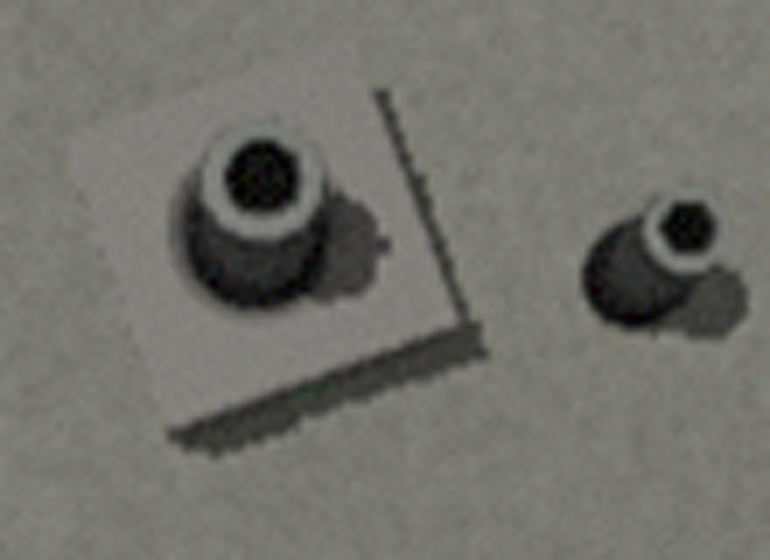

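View pics/s_st.png

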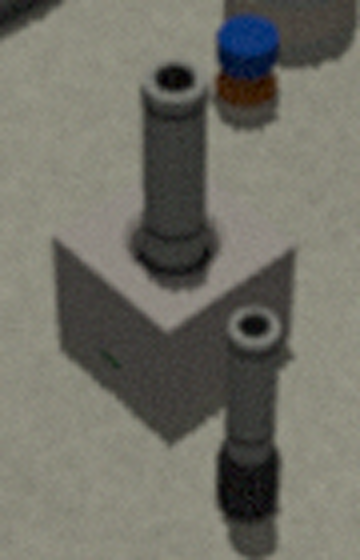

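View pics/s_bal.png

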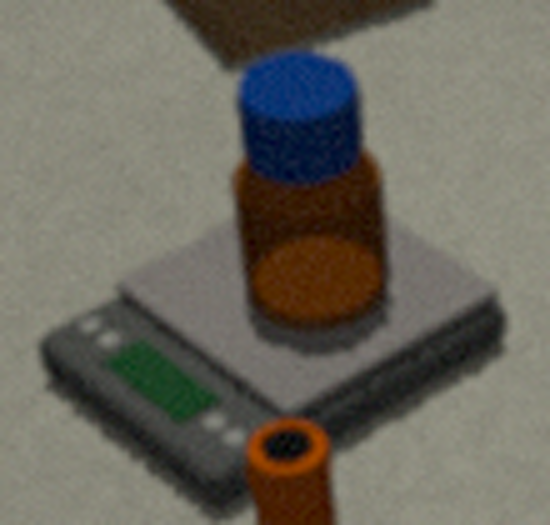

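Run:
```python
from plant import eyes
from h import *
T=eyes.capture("top");S=eyes.capture("side")
g=lambda x,y,s,u,v:((x+.5)/s-.5+u,(y+.5)/s-.5+v)
a=g(172,253,6,130,240);b=g(299,88,5,180,130)
print("cap tri",tri(T,a,S,b),plane(T,a,.128),plane(S,b,.128))
a=g(263,183,7,295,230);b=g(175,84,4,265,200)
print("torch",tri(T,a,S,b),plane(T,a,.150),plane(S,b,.150))
cs=[g(*p,6,130,240) for p in((38,188),(395,40),(522,395),(162,545))]
print("pan",[plane(T,p,.03).round(4)[:2] for p in cs],np.mean([plane(T,p,.03) for p in cs],0))
cs=[g(*p,7,295,230) for p in((380,90),(465,322),(172,432))]
print("stand",[plane(T,p,.06).round(4)[:2] for p in cs])
for n,p,z in(("orange",(298,325),.14),("small",(392.5,262),.10),("vial",(258,214),.042),("squat",(226,184),.07),("spare",(404,335),.022)):print(n,plane(T,p,z))
# dish rim check
print("dish",plane(T,(474.3,302.3),.004))
```

```text
cap tri [0.50514785 0.2529806  0.12662455] [0.5042722  0.25262794 0.128     ] [0.50531222 0.25090745 0.128     ]
torch [ 0.54319545 -0.00438998  0.14753615] [ 0.54220774 -0.00420238  0.15      ] [ 0.54274174 -0.00695764  0.15      ]
pan [array([0.5297, 0.3269]), array([0.5727, 0.228 ]), array([0.4731, 0.1873]), array([0.431 , 0.2853])] [0.50163832 0.25685376 0.03      ]
stand [array([ 0.5764, -0.0321]), array([ 0.5223, -0.0517]), array([0.4964, 0.0157])]
orange [0.44338523 0.0438446  0.14      ]
small [ 0.53989841 -0.09745197  0.1       ]
vial [0.62697774 0.12099485 0.042     ]
squat [0.67107664 0.17128567 0.07      ]
spare [ 0.42749419 -0.12531665  0.022     ]
dish [ 0.48324072 -0.249231    0.004     ]
```

Request:
play_rows(
  plan=[
    [0,0,0,-8.1],
    [0,0,0,-8.1],
    [0,0,0,-8.1],
    [0,0,0,-8.1],
    [0,0,0,-8.1],
    [0,0,0,-8.1],
    [0,0,0,-8.1],
    [0,0,0,-8.1],
    [0,0,0,0],
  ],
  fingers=1,
  grip_force=25,
)

```text
clock: 1.2
tcp_pos: [0.2531, -0.5435, 0.2298]
tool_rot: [[-0.041, 0.999, -0.001], [0.999, 0.041, 0.002], [0.002, -0.001, -1.0]]
force: [-0.2, -0.1, 0.2]
finger_gap: 0.997
```

Request:
play_rows(
  plan=[
    [4.4,1.4,0,2.35],
    [4.4,1.4,0,0],
    [4.4,1.4,0,0],
    [4.4,1.4,0,0],
    [4.4,1.4,0,0],
    [4.4,1.4,0,0],
    [4.4,1.4,0,0],
    [4.4,1.4,0,0],
    [4.4,1.4,0,0],
    [4.4,1.4,0,0],
    [4.4,1.4,0,0],
    [4.4,1.4,0,0],
    [4.4,1.4,0,0],
    [4.4,1.4,0,0],
    [4.4,1.4,0,0],
    [4.4,1.4,0,0],
    [0,0,0,0],
    [0,0,0,0],
  ],
)

```text
clock: 3.0
tcp_pos: [0.5068, 0.1803, 0.2294]
tool_rot: [[0.083, 0.997, 0.003], [0.997, -0.083, 0.006], [0.006, 0.002, -1.0]]
force: [-0.4, -0.6, 0.6]
finger_gap: 0.999
```

Request:
play_rows(
  plan=[
    [0,0,0,-4.7],
    [3.5,0,0,0],
    [2.5,0,0,0],
    [0.9,-0.1,0,0],
    [0,0,2,0],
    [0,0,2,0],
    [0,0,1,0],
    [0,0,0,0],
  ],
)

```text
clock: 3.8
tcp_pos: [0.5069, 0.2428, 0.1817]
tool_rot: [[0.022, 1.0, 0.008], [1.0, -0.022, 0.005], [0.005, 0.008, -1.0]]
force: [0.0, -0.2, -0.8]
finger_gap: 1.0
```

Request:
play_rows(
  plan=[
    [0.9,-0.2,0,-1.2],
    [0,0,2,0],
    [0,0,2,0],
    [0,0,1,0],
    [0,0,0,0],
    [0,0,0,0],
  ],
)

```text
clock: 4.4
tcp_pos: [0.5077, 0.2532, 0.1378]
tool_rot: [[0.001, 1.0, 0.017], [1.0, -0.001, 0.009], [0.009, 0.017, -1.0]]
force: [0.6, -0.6, 0.1]
finger_gap: 0.996
```

Run:
```python
from plant import robot, eyes, job
from h import *
T=eyes.capture("top");S=eyes.capture("side")
a=T["frame"][220:380,90:250,::-1];b=S["frame"][90:250,170:330,::-1]
cv2.imwrite("pics/pre.png",cv2.resize(np.hstack([a,b]),None,fx=2.5,fy=2.5,interpolation=cv2.INTER_CUBIC))
print(robot.read_state()["tcp_pos"])
```

```text
[0.50780008 0.25319954 0.13793644]
```

View pics/pre.png

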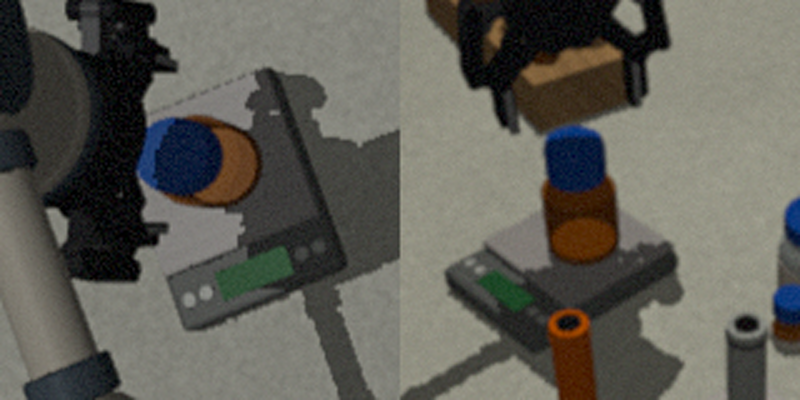

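Request:
play_rows(
  plan=[
    [-0.1,-0.3,1.2,0],
    [0,0,1.2,0],
    [0,0,0.9,0],
    [0,0,0,0],
    [0,0,0,0],
  ],
)

```text
clock: 5.0
tcp_pos: [0.5055, 0.2525, 0.103]
tool_rot: [[0.001, 1.0, 0.019], [1.0, -0.001, 0.01], [0.01, 0.019, -1.0]]
force: [0.0, -1.1, -0.0]
finger_gap: 0.998
```

Request:
play_rows(
  plan=[
    [0,0,-0.15,0],
    [0,0,0,0],
    [0,0,0,0],
    [0,0,0,0],
    [0,0,0,0],
    [0,0,0,0],
    [0,0,0,0],
    [0,0,0,0],
    [0,0,0,0],
    [0,0,0,0],
    [0,0,0,0],
    [0,0,0,0],
  ],
  fingers=0.3,
  grip_force=25,
)

```text
clock: 6.2
tcp_pos: [0.506, 0.2527, 0.1057]
tool_rot: [[0.001, 1.0, 0.02], [1.0, -0.001, 0.01], [0.01, 0.02, -1.0]]
force: [0.2, -1.3, -0.1]
finger_gap: 0.511
```

Run:
```python
from plant import robot, eyes, job
from h import *
T=eyes.capture("top");S=eyes.capture("side")
a=T["frame"][220:380,90:250,::-1];b=S["frame"][90:250,170:330,::-1]
cv2.imwrite("pics/grip.png",cv2.resize(np.hstack([a,b]),None,fx=2.5,fy=2.5,interpolation=cv2.INTER_CUBIC))
s=robot.read_state();print(s["tcp_pos"],s["force"],s["finger_gap"])
```

```text
[0.50599146 0.25272291 0.10577109] [-0.22038631  0.41980024 -0.46767719] 0.5064208730253102
```

View pics/grip.png

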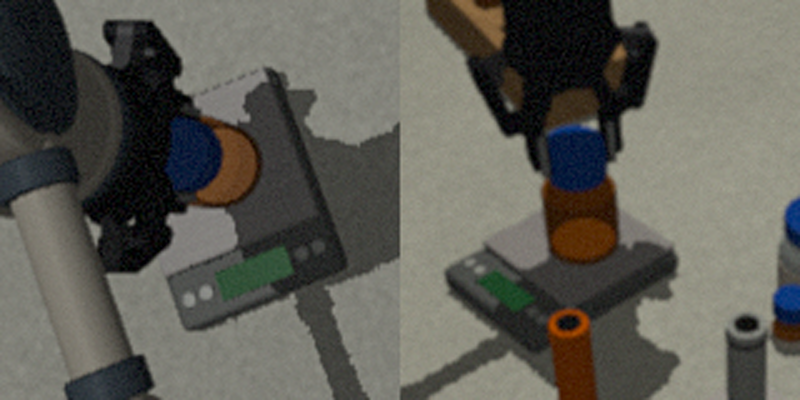

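The fingers sit on both sides of the cap in the side view (cap at about (577,155) in the crop), and the gap has stopped at 0.51. Next is the lift.

Request:
play_rows(
  plan=[
    [0,0,0,0],
    [0,0,0,0],
    [0,0,-0.6,0],
    [0,0,-1,0],
    [0,0,-1,0],
    [0,0,-1.5,0],
    [0,0,-1.5,0],
    [0,0,-2,0],
    [0,0,-2,0],
    [0,0,0,0],
  ],
  fingers=0,
  grip_force=30,
)

```text
clock: 7.3
tcp_pos: [0.5044, 0.2519, 0.2133]
tool_rot: [[0.001, 1.0, 0.025], [1.0, -0.001, 0.012], [0.012, 0.025, -1.0]]
force: [0.5, -0.3, -0.2]
finger_gap: 0.51
```

Run:
```python
from plant import robot, eyes, job
from h import *
T=eyes.capture("top");S=eyes.capture("side")
a=T["frame"][220:380,90:250,::-1];b=S["frame"][60:220,170:330,::-1]
cv2.imwrite("pics/lift.png",cv2.resize(np.hstack([a,b]),None,fx=2.5,fy=2.5,interpolation=cv2.INTER_CUBIC))
s=robot.read_state();print(s["tcp_pos"],s["force"],s["finger_gap"])
```

```text
[0.50363144 0.25156    0.20964618] [ 0.01650198  1.43712151 -0.50602931] 0.5120629059020149
```

View pics/lift.png

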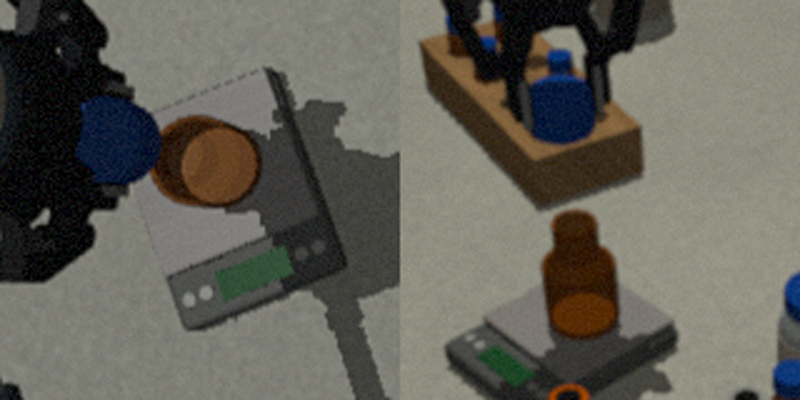

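The cap is off and in the gripper, and the open bottle still stands on the pan at about (580,240) in the crop. I'll carry the cap to the dish.

Request:
play_rows(
  plan=[
    [-2,-0.1,-0.3,0],
    [-4,-0.2,-0.1,0],
    [-4,-0.2,0,0],
    [-4,-0.2,0,0],
    [-4,-0.2,0,0],
    [-4,-0.2,0,0],
    [-4,-0.2,0,0],
    [-4,-0.2,0,0],
    [-4,-0.2,0,0],
    [-4,-0.2,0,0],
    [-4,-0.2,0,0],
    [-4,-0.2,0,0],
    [-3,0,0,0],
    [0,0,0,0],
    [0,0,0,0],
  ],
)

```text
clock: 8.9
tcp_pos: [0.4714, -0.2552, 0.1828]
tool_rot: [[-0.002, 1.0, -0.012], [1.0, 0.002, 0.018], [0.018, -0.012, -1.0]]
force: [0.4, 0.8, -0.6]
finger_gap: 0.509
```

Request:
play_rows(
  plan=[
    [0.2,1.3,3,0],
    [0,0,4,0],
    [0,0,3,0],
    [0,0,2,0],
    [0,0,0,0],
    [0,0,0,0],
  ],
)

```text
clock: 9.5
tcp_pos: [0.4835, -0.2435, 0.0572]
tool_rot: [[-0.008, 1.0, -0.014], [1.0, 0.009, 0.021], [0.021, -0.013, -1.0]]
force: [-0.3, -0.5, 0.1]
finger_gap: 0.51
```

Run:
```python
from plant import robot, eyes, job
from h import *
s=robot.read_state();print(s["tcp_pos"],s["force"],s["finger_gap"],s["tool_rot"][:,2] if hasattr(s["tool_rot"],"shape") else s["tool_rot"])
T=eyes.capture("top");S=eyes.capture("side")
a=T["frame"][220:380,390:550,::-1];b=S["frame"][320:480,250:410,::-1]
cv2.imwrite("pics/dish1.png",cv2.resize(np.hstack([a,b]),None,fx=2.5,fy=2.5,interpolation=cv2.INTER_CUBIC))
```

```text
[ 0.48352851 -0.2434672   0.05724528] [-0.27989122 -0.4641377   0.12008192] 0.5103095194298403 [-0.01365499  0.02051458 -0.9996963 ]
```

View pics/dish1.png

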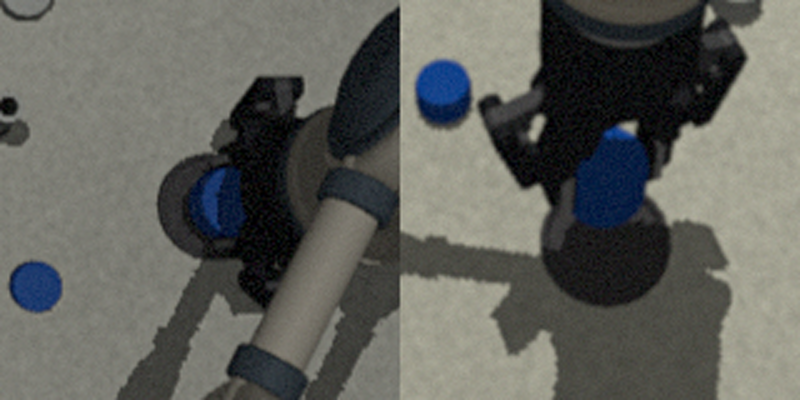

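Request:
play_rows(
  plan=[
    [-0.75,0,0,0],
    [0,0,1.5,0],
    [0,0,1,0],
    [0,0,0.8,0],
    [0,0,0,0],
    [0,0,0,0],
  ],
)

```text
clock: 10.2
tcp_pos: [0.4854, -0.2528, 0.0258]
tool_rot: [[-0.008, 1.0, -0.007], [1.0, 0.008, 0.016], [0.016, -0.007, -1.0]]
force: [-0.4, -0.5, -0.3]
finger_gap: 0.504
```

Request:
play_rows(
  plan=[
    [0.25,-0.2,0.6,0],
    [0,0,0.4,0],
    [0,0,0.3,0],
    [0,0,0,0],
    [0,0,0,0],
  ],
)

```text
clock: 10.7
tcp_pos: [0.4832, -0.2498, 0.0121]
tool_rot: [[-0.008, 1.0, -0.007], [1.0, 0.008, 0.016], [0.016, -0.007, -1.0]]
force: [0.0, 0.2, -0.2]
finger_gap: 0.511
```

Request:
play_rows(
  plan=[
    [0,0,0.1,0],
    [0,0,0.1,0],
    [0,0,0,0],
  ],
)

```text
clock: 11.0
tcp_pos: [0.4836, -0.2501, 0.0109]
tool_rot: [[-0.008, 1.0, -0.006], [1.0, 0.008, 0.016], [0.016, -0.006, -1.0]]
force: [0.5, 0.2, -1.0]
finger_gap: 0.51
```

Run:
```python
from plant import robot, eyes, job
from h import *
s=robot.read_state();print(s["tcp_pos"],s["force"],s["finger_gap"])
T=eyes.capture("top");S=eyes.capture("side")
a=T["frame"][220:380,390:550,::-1];b=S["frame"][320:480,250:410,::-1]
cv2.imwrite("pics/dish2.png",cv2.resize(np.hstack([a,b]),None,fx=2.5,fy=2.5,interpolation=cv2.INTER_CUBIC))
```

```text
[ 0.48359198 -0.2500533   0.01092688] [ 0.47166258  0.21816814 -0.95717646] 0.5100725431576103
```

View pics/dish2.png

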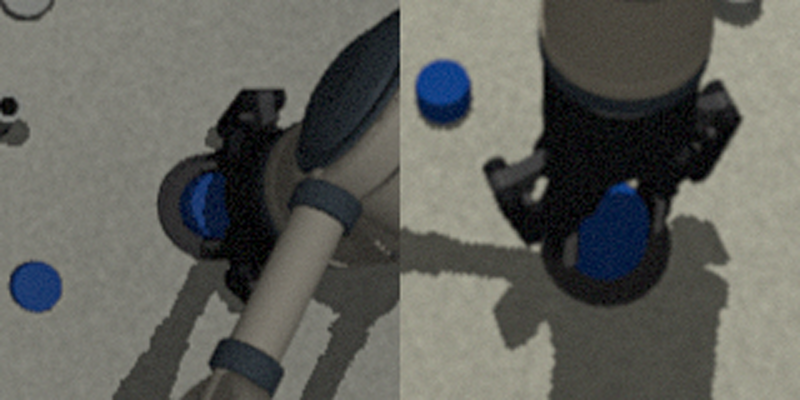

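The cap is inside the dish, with its shadow close beneath it. I'll ease down the last millimetre.

Request:
play_rows(
  plan=[
    [0,0,0.15,0],
    [0,0,0,0],
  ],
)

```text
clock: 11.3
tcp_pos: [0.4838, -0.2502, 0.0111]
tool_rot: [[-0.008, 1.0, -0.005], [1.0, 0.008, 0.015], [0.015, -0.005, -1.0]]
force: [0.2, -0.4, -1.1]
finger_gap: 0.513
```

Request:
play_rows(
  plan=[
    [0,0,0.2,0],
    [0,0,0.2,0],
    [0,0,0,0],
  ],
)

```text
clock: 11.6
tcp_pos: [0.4843, -0.2505, 0.0111]
tool_rot: [[-0.008, 1.0, -0.003], [1.0, 0.008, 0.014], [0.014, -0.003, -1.0]]
force: [0.3, 0.2, -0.4]
finger_gap: 0.511
```

Request:
play_rows(
  plan=[
    [0,0,0,0],
    [0,0,0,0],
    [0,0,0,0],
    [0,0,0,0],
    [0,0,0,0],
    [0,0,0,0],
    [0,0,-1,0],
    [0,0,-2,0],
    [0,0,-4,0],
    [0,0,-5,0],
    [0,0,-5,0],
    [0,0,-4,0],
    [0,0,0,0],
  ],
  fingers=1,
)

```text
clock: 12.9
tcp_pos: [0.4834, -0.2526, 0.2293]
tool_rot: [[-0.008, 1.0, -0.007], [1.0, 0.008, 0.016], [0.016, -0.007, -1.0]]
force: [0.2, -0.6, 1.3]
finger_gap: 1.0
```

Run:
```python
from plant import robot, eyes, job
from h import *
s=robot.read_state();print(s["tcp_pos"],s["force"],s["finger_gap"])
T=eyes.capture("top");S=eyes.capture("side")
a=T["frame"][220:380,390:550,::-1];b=S["frame"][320:480,250:410,::-1]
cv2.imwrite("pics/dish3.png",cv2.resize(np.hstack([a,b]),None,fx=2.5,fy=2.5,interpolation=cv2.INTER_CUBIC))
```

```text
[ 0.48336179 -0.25256829  0.2293464 ] [ 0.17752966 -0.55433078  1.31201183] 0.9999932946343839
```

View pics/dish3.png

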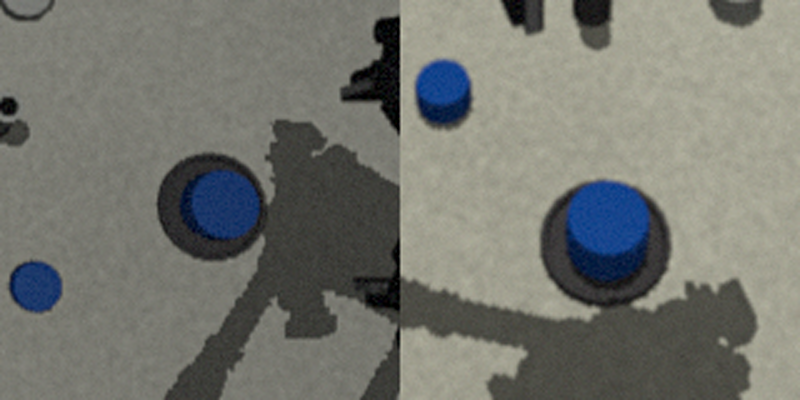

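The cap stands upright, open side down, in the dish (top crop at (220,203)). On to the torch.

Request:
play_rows(
  plan=[
    [3,1,0,0],
    [4,1,0,0],
    [4,1,0,0],
    [4,1,0,0],
    [4,1,0,0],
    [4,1,0,0],
    [2,0.2,0,0],
    [0,0,0,0],
    [0,0,0,0],
  ],
)

```text
clock: 13.9
tcp_pos: [0.538, 0.008, 0.2079]
tool_rot: [[-0.004, 0.999, -0.044], [1.0, 0.005, 0.026], [0.026, -0.044, -0.999]]
force: [-0.5, -0.0, 0.8]
finger_gap: 0.999
```

Request:
play_rows(
  plan=[
    [-1.6,0.7,0,0],
    [0,0,0,0],
    [0,0,1.5,0],
    [0,0,1.5,0],
    [0,0,0,0],
    [0,0,0,0],
  ],
)

```text
clock: 14.5
tcp_pos: [0.5423, -0.0134, 0.1709]
tool_rot: [[0.003, 0.999, -0.05], [1.0, -0.002, 0.025], [0.025, -0.05, -0.998]]
force: [-0.0, -0.3, 0.8]
finger_gap: 1.0
```

Run:
```python
from plant import robot, eyes, job
from h import *
s=robot.read_state();print(s["tcp_pos"],s["force"],s["finger_gap"],s["tool_rot"])
T=eyes.capture("top");S=eyes.capture("side")
a=T["frame"][180:340,250:410,::-1];b=S["frame"][150:310,230:390,::-1]
cv2.imwrite("pics/tor1.png",cv2.resize(np.hstack([a,b]),None,fx=2.5,fy=2.5,interpolation=cv2.INTER_CUBIC))
```

```text
[ 0.54227664 -0.01339526  0.17089572] [-0.01371    -0.25715554  0.7889702 ] 1.0003610623947856 [[ 0.00316936  0.99876637 -0.04955486]
 [ 0.99967705 -0.00191496  0.02534027]
 [ 0.02521411 -0.04961917 -0.99844989]]
```

View pics/tor1.png

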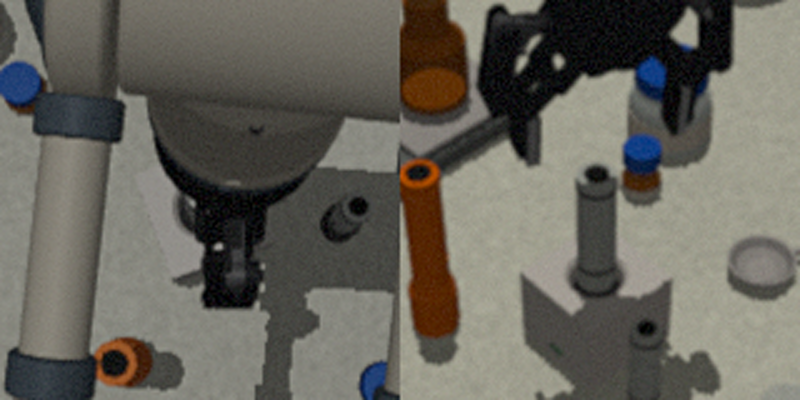

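Request:
play_rows(
  plan=[
    [0.55,0.3,0,0],
    [0,0,1.5,0],
    [0,0,1.5,0],
    [0,0,1.5,0],
    [0,0,0,0],
    [0,0,0,0],
  ],
)

```text
clock: 15.2
tcp_pos: [0.5434, -0.0051, 0.1225]
tool_rot: [[0.001, 0.999, -0.049], [1.0, -0.0, 0.025], [0.025, -0.049, -0.998]]
force: [0.4, 0.3, 0.0]
finger_gap: 1.0
```

Request:
play_rows(
  plan=[
    [-0.15,0,1,0],
    [0,0,1.2,0],
    [0,0,0.8,0],
    [0,0,0,0],
    [0,0,0,0],
  ],
)

```text
clock: 15.7
tcp_pos: [0.5418, -0.0062, 0.09]
tool_rot: [[0.002, 0.999, -0.048], [1.0, -0.0, 0.025], [0.025, -0.048, -0.999]]
force: [-0.4, 0.1, -0.1]
finger_gap: 0.999
```

Run:
```python
from plant import robot, eyes, job
from h import *
s=robot.read_state();print(s["tcp_pos"],s["force"],s["finger_gap"])
S=eyes.capture("side")
crop(S,230,150,160,160,4,"pics/tor2.png")
```

```text
[ 0.54180321 -0.00615133  0.08997561] [-0.40967318  0.06829091 -0.05028202] 0.9987557899385437
```

View pics/tor2.png

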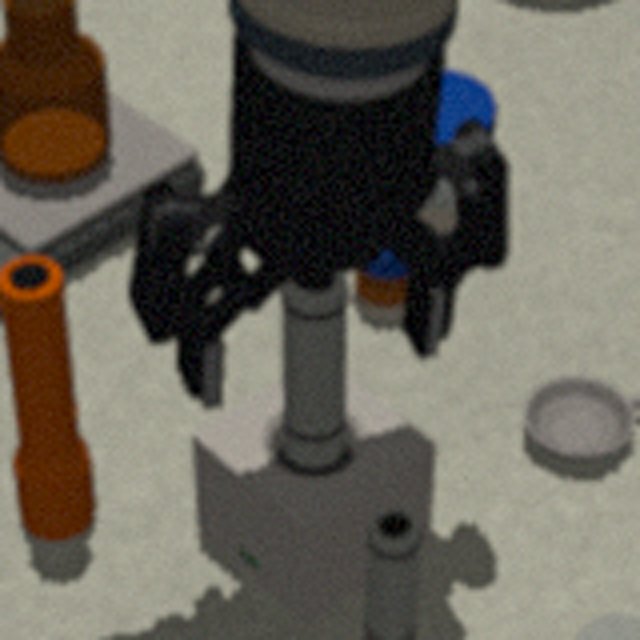

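Request:
play_rows(
  plan=[
    [0,0,0,0],
    [0,0,0,0],
    [0,0,0,0],
    [0,0,0,0],
    [0,0,0,0],
    [0,0,0,0],
    [0,0,0,0],
    [0,0,0,0],
    [0,0,0,0],
    [0,0,0,0],
    [0,0,0,0],
    [0,0,0,0],
  ],
  fingers=0,
  grip_force=40,
)

```text
clock: 16.95
tcp_pos: [0.543, -0.0062, 0.092]
tool_rot: [[0.002, 0.999, -0.045], [1.0, -0.0, 0.025], [0.025, -0.045, -0.999]]
force: [0.3, -0.0, -0.2]
finger_gap: 0.296
```

Run:
```python
from plant import robot, eyes, job
from h import *
s=robot.read_state();print(s["tcp_pos"],s["force"],s["finger_gap"])
S=eyes.capture("side")
crop(S,230,150,160,160,4,"pics/tor3.png")
```

```text
[ 0.54303682 -0.00621952  0.09202499] [ 0.28035859 -0.00805293 -0.15695254] 0.2963265633687428
```

View pics/tor3.png

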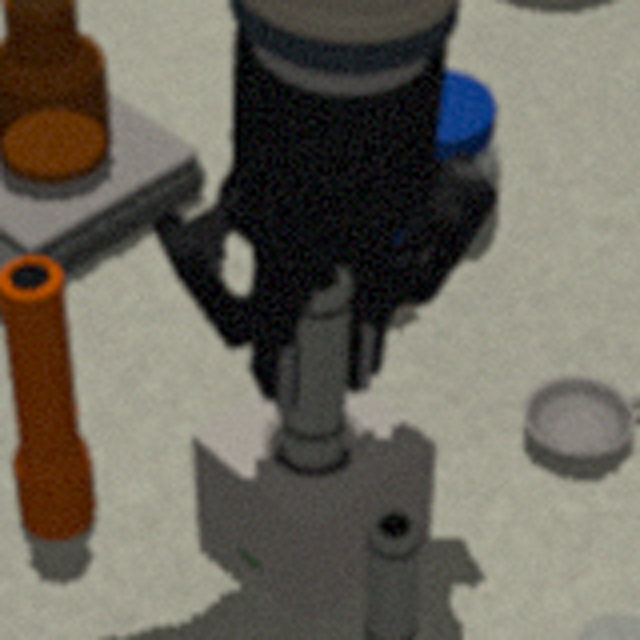

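Request:
play_rows(
  plan=[
    [0,0,-0.6,0],
    [0,0,-0.8,0],
    [0,0,-0.8,0],
    [0,0,-0.8,0],
    [0,0,0,0],
    [0,0,0,0],
  ],
)

```text
clock: 17.6
tcp_pos: [0.5442, -0.007, 0.1245]
tool_rot: [[0.002, 0.999, -0.046], [1.0, -0.0, 0.025], [0.025, -0.046, -0.999]]
force: [0.1, -0.6, -2.3]
finger_gap: 0.297
```

Run:
```python
from plant import robot, eyes, job
from h import *
s=robot.read_state();print(s["tcp_pos"],s["force"],s["finger_gap"])
S=eyes.capture("side")
crop(S,230,150,160,160,4,"pics/tor4.png")
```

```text
[ 0.54417428 -0.00703754  0.12452923] [ 0.09257854 -0.63990977 -2.34907772] 0.2965566994337252
```

View pics/tor4.png

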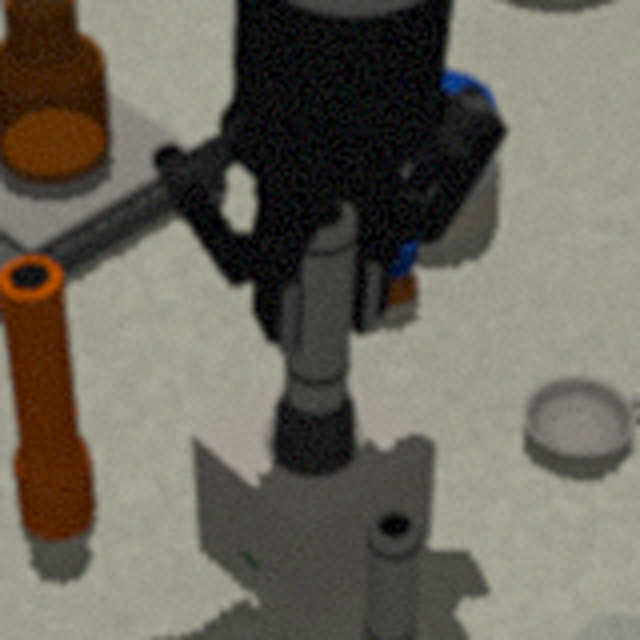

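The torch has come up about 33 mm with the gripper and the head is still in the well. I'll raise it a little more, then tip it against the well's rim.

Request:
play_rows(
  plan=[
    [0,0,-0.6,0],
    [0,0,0,0],
    [0.8,0,0,0],
    [0.8,0,0,0],
    [0.8,0,0,0],
    [0.8,0,0,0],
    [0,0,0,0],
  ],
  grip_force=25,
)

```text
clock: 18.35
tcp_pos: [0.5454, 0.0247, 0.1314]
tool_rot: [[0.004, 0.999, -0.043], [1.0, -0.003, 0.019], [0.019, -0.043, -0.999]]
force: [2.0, -3.6, 0.2]
finger_gap: 0.299
```

Run:
```python
from plant import robot, eyes, job
from h import *
s=robot.read_state();print(s["tcp_pos"],s["force"],s["finger_gap"],s["tool_rot"])
S=eyes.capture("side")
crop(S,230,150,160,160,4,"pics/tor5.png")
```

```text
[0.54542168 0.02473468 0.1314136 ] [ 2.01296802 -3.59650793  0.21413843] 0.2993659037888871 [[ 0.00377687  0.99905379 -0.04332731]
 [ 0.99981399 -0.00295316  0.01905963]
 [ 0.01891365 -0.04339124 -0.99887911]]
```

View pics/tor5.png

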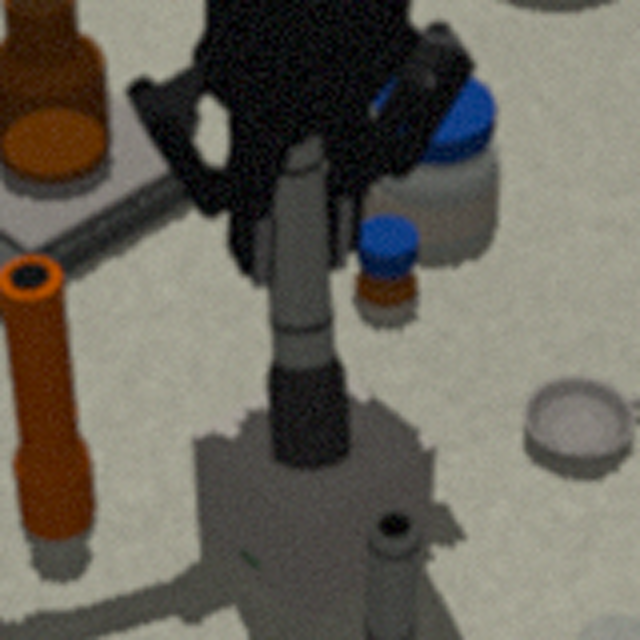

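Request:
play_rows(
  plan=[
    [0.8,0,0.1,0],
    [0.8,0,0.3,0],
    [0.8,0,0.4,0],
    [0.8,0,0.5,0],
    [0.3,0,0.1,0],
    [0,0,0,0],
  ],
)

```text
clock: 19.0
tcp_pos: [0.545, 0.0619, 0.1188]
tool_rot: [[0.003, 0.999, -0.042], [1.0, -0.003, 0.018], [0.018, -0.042, -0.999]]
force: [1.3, -3.0, 2.2]
finger_gap: 0.295
```

Run:
```python
from plant import robot, eyes, job
from h import *
s=robot.read_state();print(s["tcp_pos"],s["force"],s["finger_gap"])
S=eyes.capture("side");T=eyes.capture("top")
crop(S,230,150,160,160,4,"pics/tor6.png");crop(T,250,180,160,160,4,"pics/tor6t.png")
```

```text
[0.54504002 0.06187813 0.1187943 ] [ 1.28392062 -3.04185223  2.16725257] 0.2950821064537454
```

View pics/tor6.png

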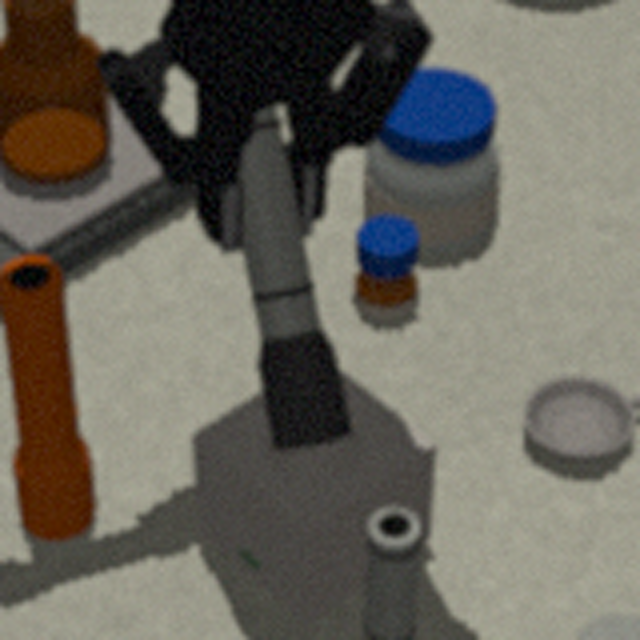

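View pics/tor6t.png

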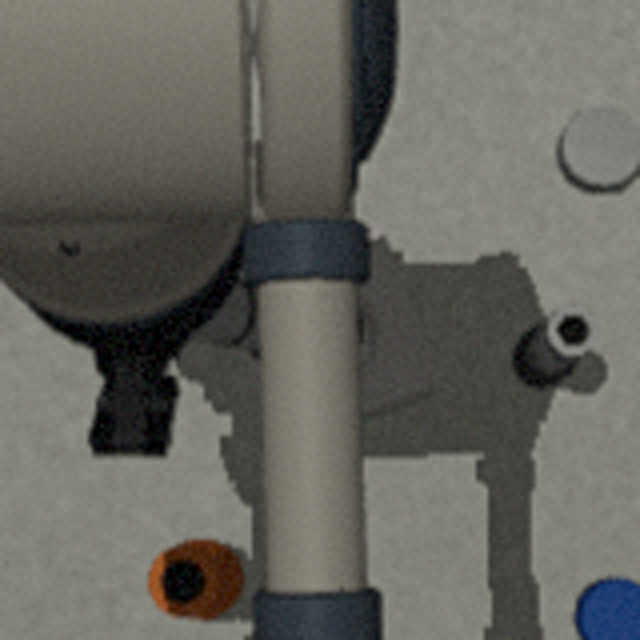

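```bash
cat >> h.py <<'E'
def onplane(c,uv,p0,n):
    R,t,K=cam(c); o=-R.T@t; d=R.T@np.linalg.inv(K)@np.array([*uv,1.]); return o+d*((p0-o)@n)/(d@n)
def torchfit(c,s,pts):
    R=np.array(s["tool_rot"]);g=np.array(s["tcp_pos"])-.019*R[:,2]
    P=np.array([onplane(c,p,g,R[:,1]) for p in pts])
    for a,b in zip(P[:-1],P[1:]):
        d=a-b;d/=np.linalg.norm(d);print("dir",d.round(3),"tilt",np.degrees(np.arccos(d[2])).round(1),"dist of grasp from axis",np.linalg.norm(np.cross(g-b,d)).round(4))
    print(P.round(4).tolist(),g.round(4));return P
E
python3 - <<'E'
from plant import robot,eyes
from h import *
S=eyes.capture("side");s=robot.read_state()
pts=[((x+.5)/4-.5+230,(y+.5)/4-.5+150) for x,y in((268,150),(285,294),(293,340),(312,437))]
P=torchfit(S,s,pts); print(P[0]-P[3],np.degrees(np.arctan2((P[0]-P[3])[1],(P[0]-P[3])[2])))
E
```

```text
dir [0.04  0.399 0.916] tilt 23.7 dist of grasp from axis 0.0164
dir [0.037 0.557 0.829] tilt 34.0 dist of grasp from axis 0.0095
dir [0.035 0.617 0.786] tilt 38.2 dist of grasp from axis 0.0052
[[0.5471, 0.056, 0.1675], [0.5446, 0.0314, 0.1111], [0.5439, 0.0205, 0.0949], [0.5425, -0.005, 0.0624]] [0.5459 0.061  0.1381]
[0.00460346 0.06098035 0.10510955] 30.120590352874476
```

Request:
play_rows(
  plan=[
    [0,0,0,0],
    [0,0,0,0],
    [0,0,-1,0],
    [0,0,-2,0],
    [0,0,-3,0],
    [0,0,-4,0],
    [0,0,-4,0],
    [0,0,-2,0],
    [0,0,-1,0],
    [0,0,0,0],
    [0,0,0,0],
  ],
  grip_force=80,
)

```text
clock: 20.25
tcp_pos: [0.5495, 0.0621, 0.2938]
tool_rot: [[-0.0, 0.999, -0.054], [1.0, 0.002, 0.031], [0.031, -0.054, -0.998]]
force: [-0.3, 0.6, -1.7]
finger_gap: 0.289
```

Run:
```python
from plant import robot, eyes, job
from h import *
s=robot.read_state();print(s["tcp_pos"],s["force"],s["finger_gap"],s["q"])
S=eyes.capture("side");T=eyes.capture("top")
cv2.imwrite("pics/up_s.png",S["frame"][:,:,::-1]);cv2.imwrite("pics/up_t.png",T["frame"][:,:,::-1])
```

```text
[0.54949233 0.0621271  0.2938299 ] [-0.26921281  0.59928627 -1.72496042] 0.28860093469471704 [0.03073107 0.03268098 1.18134615 0.03589697 1.98082269 0.04327346]
```

View pics/up_s.png

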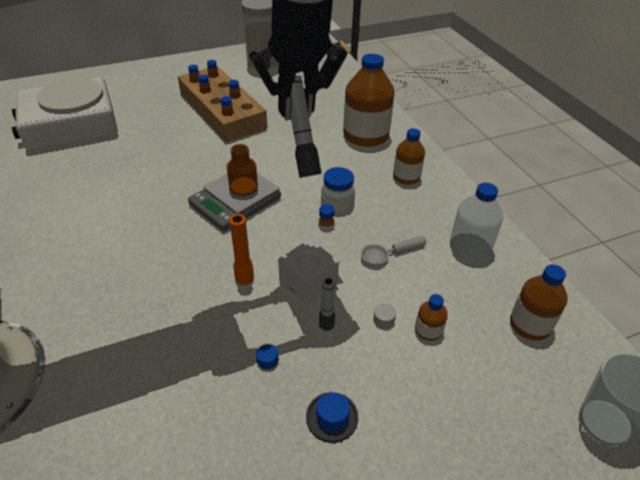

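View pics/up_t.png

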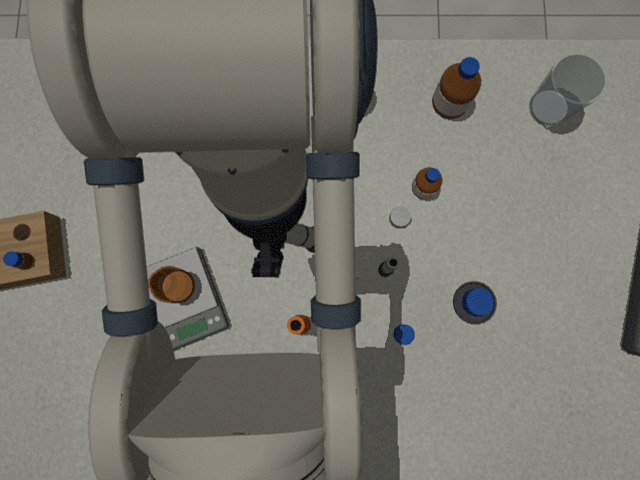

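The torch is out of the stand and slanted: lens at about (308,172), tail at about (297,85) in the side view. The bottle and cap are unchanged. I'll yaw so the torch's plane faces the side camera.

Request:
play_rows(
  plan=[
    [0,0,0,-8.2],
    [0,0,0,-8.2],
    [0,0,0,-8.2],
    [0,0,0,-8.2],
    [0,0,0,-8.2],
    [0,0,0,-8.2],
    [0,0,0,-8.2],
    [0,0,0,-8.2],
    [0,0,0,-8.2],
    [0,0,0,-8.2],
    [0,0,0,-8.2],
    [0,0,0,0],
  ],
)

```text
clock: 21.55
tcp_pos: [0.544, 0.0633, 0.2751]
tool_rot: [[-0.994, -0.068, -0.087], [-0.071, 0.997, 0.033], [0.084, 0.039, -0.996]]
force: [-0.9, -0.2, -1.3]
finger_gap: 0.284
```

Run:
```python
from plant import robot, eyes, job
from h import *
s=robot.read_state();print(s["tcp_pos"],s["force"],s["finger_gap"],s["q"],s["tool_rot"])
S=eyes.capture("side")
crop(S,230,20,160,160,4,"pics/up2.png")
```

```text
[0.54398135 0.06329908 0.27512105] [-0.85089075 -0.19830263 -1.29013267] 0.2836474799986303 [ 0.03157066  0.03887722  1.20991044  0.03868461  1.97849782 -1.59521613] [[-0.99389064 -0.06806376 -0.08688332]
 [-0.07113719  0.99692781  0.03277878]
 [ 0.08438535  0.03875916 -0.99567909]]
```

View pics/up2.png

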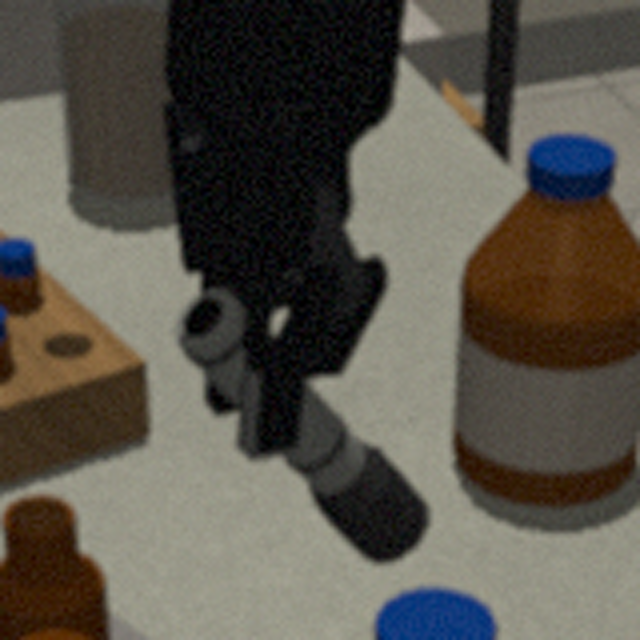

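Run:
```python
from plant import robot,eyes
from h import *
S=eyes.capture("side");s=robot.read_state()
pts=[((x+.5)/4-.5+230,(y+.5)/4-.5+20) for x,y in((212,322),(315,445),(340,480),(393,535))]
P=torchfit(S,s,pts); d=P[0]-P[3];print(np.linalg.norm(d),np.degrees(np.arccos(d[2]/np.linalg.norm(d))))
```

```text
dir [-0.544 -0.066  0.836] tilt 33.3 dist of grasp from axis 0.0032
dir [-0.496 -0.064  0.866] tilt 30.0 dist of grasp from axis 0.0055
dir [-0.585 -0.068  0.808] tilt 36.1 dist of grasp from axis 0.0012
[[0.5299, 0.0605, 0.3243], [0.5706, 0.0655, 0.2618], [0.5816, 0.0669, 0.2427], [0.6059, 0.0697, 0.2091]] [0.5457 0.0627 0.2942]
0.1382364637158184 33.5930288825881
```

The measured tilt is about 34° in this pose, and the fitted length of 138 mm confirms the fit. It needs more slant, so I'll press the lens rim lightly on free table at about (0.43, 0.105) to pivot the torch further.

Request:
play_rows(
  plan=[
    [1.5,0.3,0,4],
    [3,0.6,0,0],
    [4,0.9,0.3,0],
    [4,0.9,0.3,0],
    [4,0.9,0.3,0],
    [3,0.6,0.3,0],
    [1.5,0.3,0,0],
    [0,0,0,0],
    [0,0,0,0],
  ],
)

```text
clock: 22.55
tcp_pos: [0.3264, 0.1125, 0.28]
tool_rot: [[-0.995, 0.042, -0.09], [0.039, 0.999, 0.034], [0.091, 0.03, -0.995]]
force: [-0.2, 0.3, -0.5]
finger_gap: 0.286
```

Request:
play_rows(
  plan=[
    [-2.5,-0.3,0,0],
    [-2,-0.3,1,0],
    [0,0,2.5,0],
    [0,0,3.5,0],
    [0,0,3.5,0],
    [0,0,2.5,0],
    [0,0,1.5,0],
    [0,0,0,0],
    [0,0,0,0],
  ],
)

```text
clock: 23.45
tcp_pos: [0.3656, 0.1065, 0.1222]
tool_rot: [[-0.994, 0.061, -0.095], [0.058, 0.998, 0.032], [0.096, 0.027, -0.995]]
force: [0.2, 0.3, -1.1]
finger_gap: 0.285
```

Run:
```python
from plant import robot, eyes, job
from h import *
s=robot.read_state();print(s["tcp_pos"],s["force"],s["finger_gap"],s["tool_rot"])
S=eyes.capture("side")
crop(S,170,130,200,150,4,"pics/pr1.png")
```

```text
[0.36557725 0.10647842 0.12215941] [ 0.21728677  0.29608456 -1.14336284] 0.28484112989233323 [[-0.99365184  0.06074144 -0.09469157]
 [ 0.05791822  0.99779913  0.03228599]
 [ 0.09644426  0.02659666 -0.99498298]]
```

View pics/pr1.png

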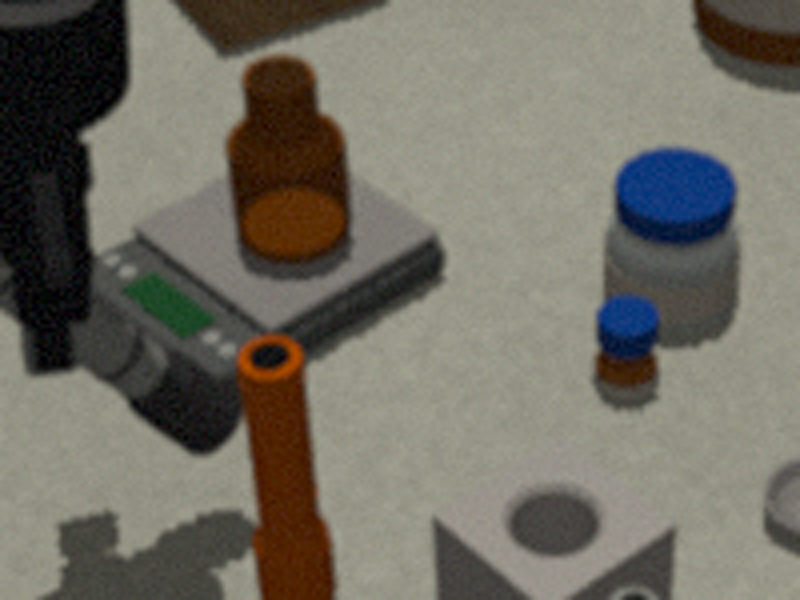

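Request:
play_rows(
  plan=[
    [0,0,1.5,0],
    [0,0,1.5,0],
    [0,0,1,0],
    [0,0,0.6,0],
    [0,0,0.5,0],
    [0,0,0.4,0],
    [0,0,0,0],
  ],
  grip_force=40,
)

```text
clock: 24.2
tcp_pos: [0.3628, 0.1088, 0.0728]
tool_rot: [[-0.994, 0.061, -0.086], [0.058, 0.998, 0.034], [0.087, 0.029, -0.996]]
force: [0.8, -0.3, -1.7]
finger_gap: 0.284
```

Run:
```python
from plant import robot, eyes, job
from h import *
s=robot.read_state();print(s["tcp_pos"],s["force"],s["finger_gap"],s["tool_rot"])
S=eyes.capture("side")
crop(S,130,150,200,150,4,"pics/pr2.png")
```

```text
[0.36284256 0.10877865 0.07277505] [ 0.80155076 -0.33884843 -1.70676287] 0.28428698751980047 [[-0.99445764  0.06103033 -0.08561137]
 [ 0.05833094  0.99772873  0.03368789]
 [ 0.08747291  0.02850739 -0.99575892]]
```

View pics/pr2.png

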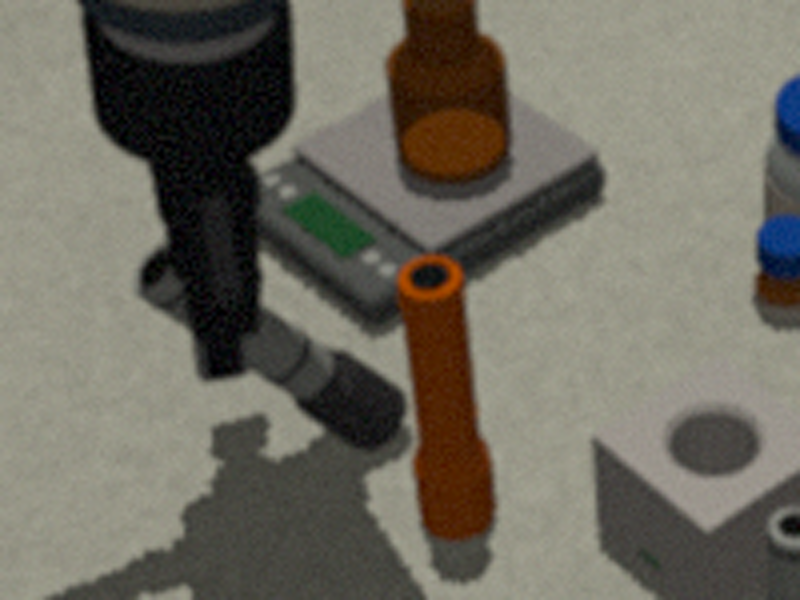

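Request:
play_rows(
  plan=[
    [0,0,0.5,0],
    [0,0,0.5,0],
    [0,0,0.5,0],
    [0,0,0,0],
  ],
)

```text
clock: 24.65
tcp_pos: [0.363, 0.1093, 0.0725]
tool_rot: [[-0.995, 0.06, -0.077], [0.058, 0.998, 0.034], [0.079, 0.029, -0.996]]
force: [0.1, -0.2, -1.0]
finger_gap: 0.286
```

Run:
```python
from plant import robot, eyes, job
from h import *
s=robot.read_state();print(s["tcp_pos"],s["force"],s["finger_gap"],s["tool_rot"][:,2])
S=eyes.capture("side")
crop(S,130,150,200,150,4,"pics/pr3.png")
```

```text
[0.36302916 0.10934481 0.07252795] [ 0.13075262 -0.23130093 -1.0475406 ] 0.2864134044695994 [-0.07710778  0.03396288 -0.99644413]
```

View pics/pr3.png

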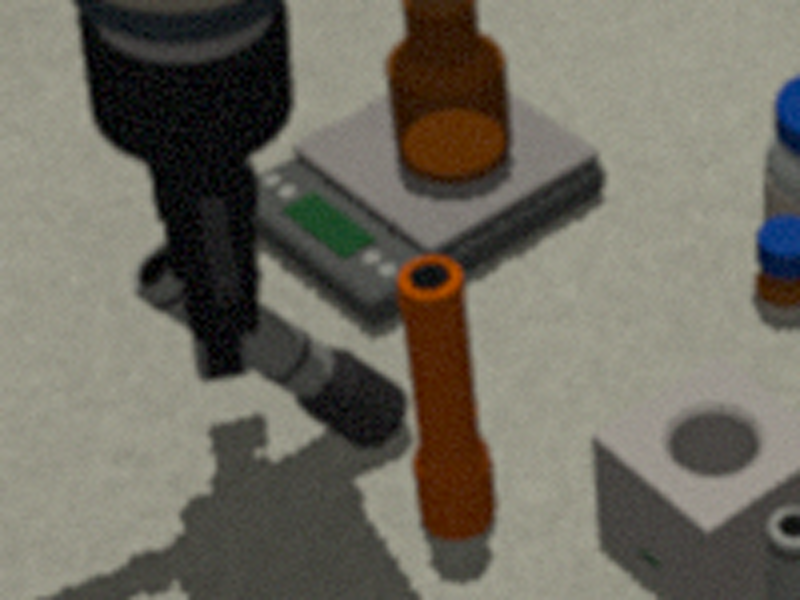

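Request:
play_rows(
  plan=[
    [0,0,0,0],
    [0,0,1.2,0],
    [0,0,1.2,0],
    [0,0,0,0],
  ],
  grip_force=20,
)

```text
clock: 25.1
tcp_pos: [0.3627, 0.1125, 0.0599]
tool_rot: [[-0.996, 0.058, -0.07], [0.055, 0.998, 0.039], [0.073, 0.035, -0.997]]
force: [-0.2, -0.7, -1.1]
finger_gap: 0.286
```

Run:
```python
from plant import robot, eyes, job
from h import *
s=robot.read_state();print(s["tcp_pos"],s["force"],s["finger_gap"],s["tool_rot"][:,2])
S=eyes.capture("side")
crop(S,130,150,200,150,4,"pics/pr4.png")
```

```text
[0.36266159 0.11249131 0.05986788] [-0.15582182 -0.69871164 -1.11406583] 0.2861223163621088 [-0.07045869  0.03947252 -0.99673341]
```

View pics/pr4.png

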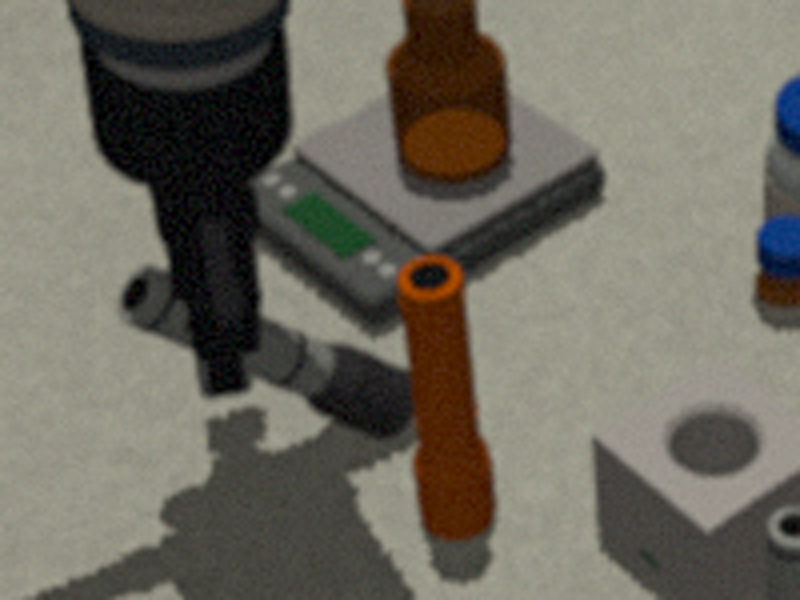

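Run:
```python
from plant import robot,eyes
from h import *
S=eyes.capture("side");s=robot.read_state()
g=lambda x,y:((x+.5)/4-.5+130,(y+.5)/4-.5+150)
# silhouette edge midpoints: tail face, body near joint, head
P=torchfit(S,s,[g(138,299),g(285,357),g(335,385),g(382,408)]); d=P[0]-P[3];print(np.linalg.norm(d),np.degrees(np.arccos(d[2]/np.linalg.norm(d))))
```

```text
dir [-0.724  0.017  0.689] tilt 46.4 dist of grasp from axis 0.0023
dir [-0.624  0.008  0.781] tilt 38.6 dist of grasp from axis 0.0069
dir [-0.665  0.012  0.747] tilt 41.7 dist of grasp from axis 0.0035
[[0.3364, 0.1124, 0.1077], [0.3899, 0.1112, 0.0568], [0.4089, 0.1109, 0.0329], [0.4278, 0.1106, 0.0117]] [0.3636 0.1119 0.0786]
0.13256688382844445 43.6114443369451
```

Request:
play_rows(
  plan=[
    [0,0,0,0],
    [0,0,0,0],
    [0,0,0,0],
    [0,0,-1,0],
    [0,0,-2.5,0],
    [0,0,-4,0],
    [0,0,-4,0],
    [0,0,-4,0],
    [0,0,-2,0],
    [0,0,0,0],
    [0,0,0,0],
  ],
  grip_force=80,
)

```text
clock: 26.3
tcp_pos: [0.373, 0.1044, 0.2318]
tool_rot: [[-0.994, 0.06, -0.091], [0.057, 0.998, 0.036], [0.093, 0.031, -0.995]]
force: [0.3, -0.4, -2.0]
finger_gap: 0.287
```

Run:
```python
from plant import robot, eyes, job
from h import *
s=robot.read_state();print(s["tcp_pos"],s["force"],s["finger_gap"],s["tool_rot"])
S=eyes.capture("side")
crop(S,130,80,200,150,4,"pics/pr5.png")
```

```text
[0.37301787 0.1043715  0.23180383] [ 0.3359339  -0.38420336 -1.9655719 ] 0.28661159904632266 [[-0.99406105  0.05960606 -0.09104808]
 [ 0.05651454  0.99774653  0.03616593]
 [ 0.09299861  0.0308056  -0.99518957]]
```

View pics/pr5.png

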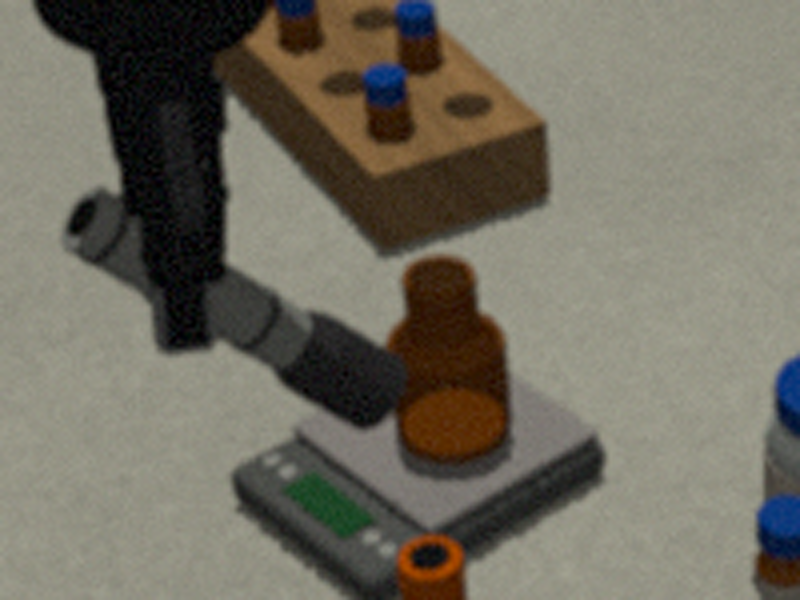

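Run:
```python
from plant import robot,eyes
from h import *
S=eyes.capture("side");s=robot.read_state()
g=lambda x,y:((x+.5)/4-.5+130,(y+.5)/4-.5+80)
P=torchfit(S,s,[g(86,221),g(386,396)]); d=P[0]-P[1];print(np.linalg.norm(d))
# lens pixel gives lens along; bottle mouth
b=g(439,276); print("mouth",plane(S,b,.124))
R=np.array(s["tool_rot"]);gp=np.array(s["tcp_pos"])-.019*R[:,2]
print("rel tool: lens-tcp",R.T@(P[1]-s["tcp_pos"]),"tilt in tool",np.degrees(np.arctan2(*( (R.T@d)[[0,2]]*[1,-1]))))
```

```text
dir [-0.685  0.019  0.728] tilt 43.3 dist of grasp from axis 0.0033
[[0.3485, 0.1043, 0.2823], [0.445, 0.1016, 0.1797]] [0.3744 0.1037 0.25  ]
0.1408620810555729
mouth [0.50526779 0.25214853 0.124     ]
rel tool: lens-tcp [-7.69586924e-02 -1.90933882e-17  4.43398387e-02] tilt in tool 48.6676017119446
```

Request:
play_rows(
  plan=[
    [0,2,0,0],
    [0,3,0,0],
    [0,3,0,0],
    [0,3,0,0],
    [0,2,0,0],
    [0,1,0,0],
    [0,0,0,0],
    [0,0,0,0],
  ],
)

```text
clock: 27.2
tcp_pos: [0.3766, 0.2465, 0.2204]
tool_rot: [[-0.992, 0.062, -0.113], [0.06, 0.998, 0.026], [0.115, 0.019, -0.993]]
force: [-0.1, -0.1, -1.7]
finger_gap: 0.287
```

Run:
```python
from plant import robot, eyes, job
from h import *
s=robot.read_state();print(s["tcp_pos"],s["force"],s["finger_gap"],s["tool_rot"])
S=eyes.capture("side");T=eyes.capture("top")
crop(S,130,50,200,150,4,"pics/a1.png");crop(T,90,200,200,150,4,"pics/a1t.png")
```

```text
[0.37660874 0.24649726 0.22042935] [-0.0502576  -0.12720261 -1.69080719] 0.28667538491726957 [[-0.99160777  0.06234086 -0.11325917]
 [ 0.0597142   0.99786526  0.02644128]
 [ 0.11466577  0.0194562  -0.99321358]]
```

View pics/a1.png

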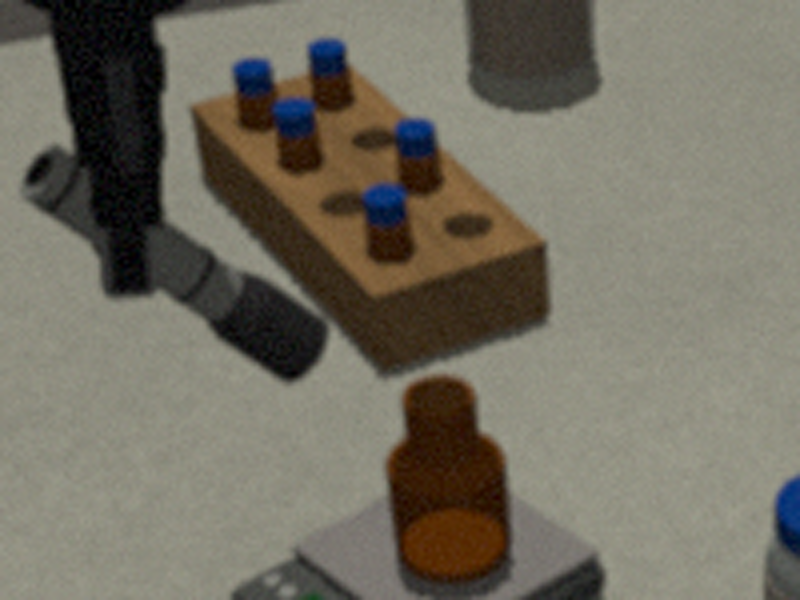

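View pics/a1t.png

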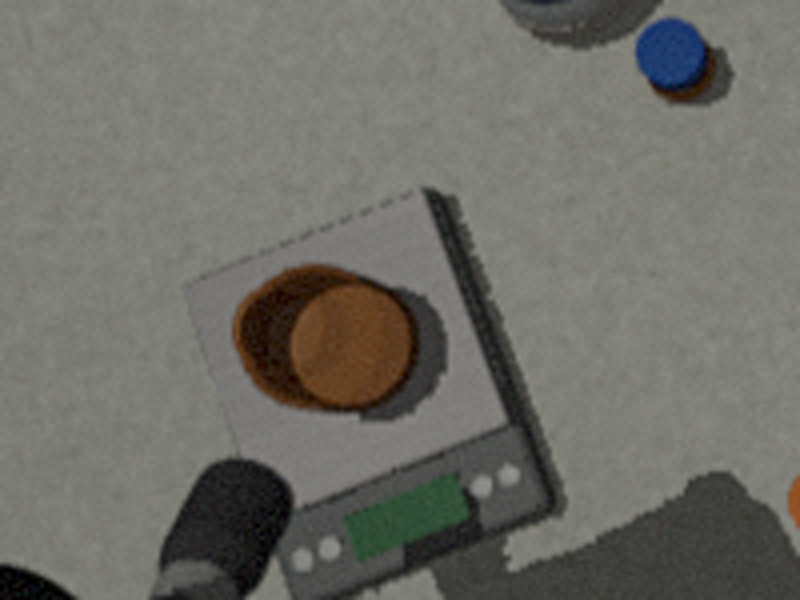

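```bash
cat > aim.py <<'E'
from h import *
def report(s,d,lens,mouth):
    d=d/np.linalg.norm(d); R=np.array(s["tool_rot"]); 
    print("tilt",np.degrees(np.arccos(d[2])).round(1),"lens",lens.round(4),"dist",np.linalg.norm(lens-mouth).round(4),"aim err perp",np.linalg.norm(np.cross(mouth-lens,d)).round(4))
    dl=mouth+.07*d-lens; print("need world",dl.round(4),"need tool cm",(R.T@dl*100).round(2))
E
python3 - <<'E'
from plant import robot,eyes
from aim import *
S=eyes.capture("side");T=eyes.capture("top");s=robot.read_state()
g=lambda x,y:((x+.5)/4-.5+130,(y+.5)/4-.5+50)
P=torchfit(S,s,[g(45,177),g(305,346)]);d=P[0]-P[1];print(np.linalg.norm(d))
m=np.array([.505,.252,.124]); report(s,d,P[1],m)
R=np.array(s["tool_rot"]);l=s["tcp_pos"]+R@[-.077,0,.0443];t=np.radians(48.67);report(s,R@[np.sin(t),0,-np.cos(t)],l,m)
print("lens in top crop",(proj(T,[P[1],l])-[90,200])*4+1.5,"mouth top/side",(proj(T,m)-[90,200])*4+1.5,(proj(S,m)-[130,50])*4+1.5)
E
```

```text
dir [-0.68   0.028  0.733] tilt 42.9 dist of grasp from axis 0.0017
[[0.3541, 0.2468, 0.27], [0.4456, 0.243, 0.1713]] [0.3792 0.2458 0.2404]
0.13463843602742545
tilt 42.9 lens [0.4456 0.243  0.1713] dist 0.0765 aim err perp 0.0159
need world [0.0118 0.011  0.0041] need tool cm [-1.06  1.18 -0.5 ]
tilt 42.2 lens [0.4485 0.2429 0.1688] dist 0.0727 aim err perp 0.0162
need world [0.0095 0.0111 0.0071] need tool cm [-0.8   1.18 -0.78]
lens in top crop [[247.13966223 490.08552025]
 [250.71323197 481.47912714]] mouth top/side [[280.07956128 327.40896671]] [[438.5351627  396.28870592]]
```

Request:
play_rows(
  plan=[
    [-0.5,0.6,-0.4,0],
    [-0.4,0.6,-0.3,0],
    [0,0,0,0],
    [0,0,0,0],
  ],
)

```text
clock: 27.8
tcp_pos: [0.3893, 0.2574, 0.2294]
tool_rot: [[-0.992, 0.066, -0.109], [0.063, 0.998, 0.029], [0.111, 0.022, -0.994]]
force: [0.0, -0.4, -2.3]
finger_gap: 0.286
```

Run:
```python
from plant import robot, eyes, job
from aim import *
s=robot.read_state();print(s["tcp_pos"],s["force"],s["finger_gap"],s["tool_rot"])
S=eyes.capture("side");T=eyes.capture("top")
crop(S,130,50,200,150,4,"pics/a2.png");crop(T,90,200,200,150,4,"pics/a2t.png")
m=np.array([.505,.252,.124])
R=np.array(s["tool_rot"]);l=s["tcp_pos"]+R@[-.077,0,.0443];t=np.radians(48.67);report(s,R@[np.sin(t),0,-np.cos(t)],l,m)
```

```text
[0.38934137 0.25744336 0.22935603] [ 0.03282406 -0.38460588 -2.32275579] 0.28551461898009023 [[-0.99183402  0.06614671 -0.10904076]
 [ 0.06334749  0.99757177  0.02894228]
 [ 0.11069042  0.02179848 -0.99361585]]
tilt 42.3 lens [0.4609 0.2538 0.1768] dist 0.0688 aim err perp 0.0029
need world [-0.003   0.0001 -0.0011] need tool cm [ 0.28 -0.01  0.14]
```

View pics/a2.png

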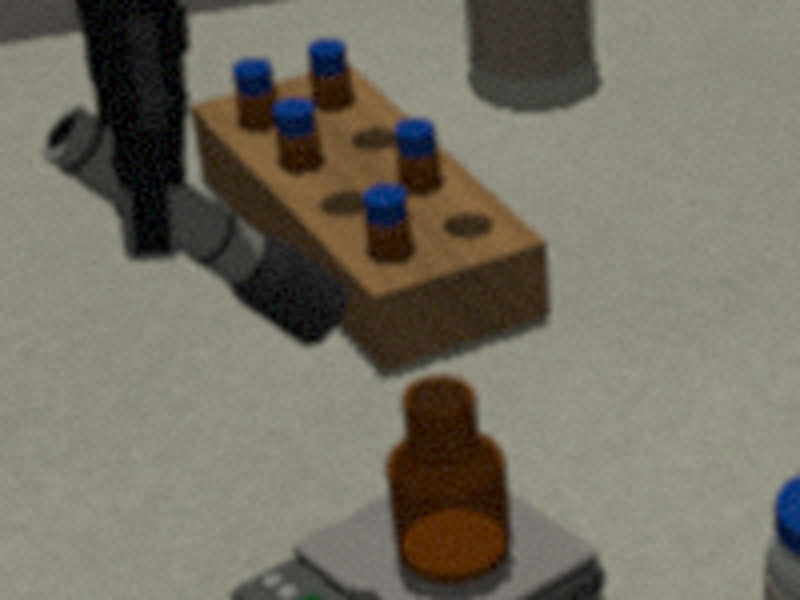

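View pics/a2t.png

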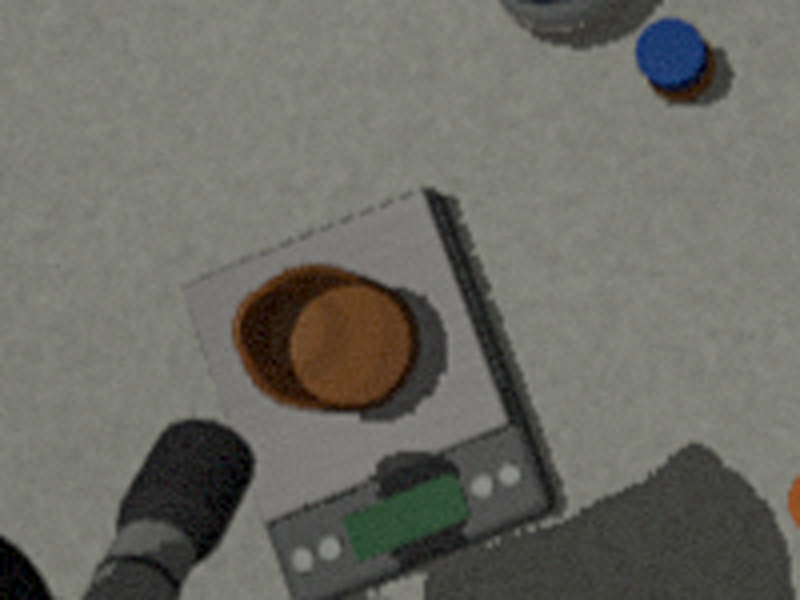

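Run:
```python
from plant import robot,eyes
from aim import *
S=eyes.capture("side");T=eyes.capture("top");s=robot.read_state()
g=lambda x,y:((x+.5)/4-.5+130,(y+.5)/4-.5+50)
P=torchfit(S,s,[g(68,135),g(327,310)]);d=P[0]-P[1];print(np.linalg.norm(d))
m=np.array([.505,.252,.124]); report(s,d,P[1],m)
R=np.array(s["tool_rot"]);l=s["tcp_pos"]+R@[-.077,0,.0443]
print("lens pred top",(proj(T,[P[1],l])-[90,200])*4+1.5,"side",(proj(S,l)-[130,50])*4+1.5)
X=tri(T,((211.5)/4-.5+90,(446.5)/4-.5+200),S,g(327,310));print("tri lens",X)
# predicted lens rim outline in top for overlay
t=np.radians(48.67);ax=R@[np.sin(t),0,-np.cos(t)];u=R[:,1];v=np.cross(ax,u)
im=T["frame"][:,:,::-1].copy();im2=S["frame"][:,:,::-1].copy()
th=np.linspace(0,6.283,60)
def draw(c,im,x0,y0,fn):
    cr=cv2.resize(im[y0:y0+150,x0:x0+200],None,fx=4,fy=4)
    for cen,n1,n2,r,col in((l,u,v,.017,(0,255,0)),(m,np.array([1.,0,0]),np.array([0,1.,0]),.0175,(0,0,255)),(l+.14*ax,u,v,.013,(255,255,0))):
        q=(proj(c,[cen+r*(np.cos(a)*n1+np.sin(a)*n2) for a in th])-[x0,y0])*4+1.5
        cv2.polylines(cr,[q.astype(np.int32)],True,col,1)
    q=(proj(c,[l+.14*ax,l-.07*ax])-[x0,y0])*4+1.5;cv2.polylines(cr,[q.astype(np.int32)],False,(255,255,255),1)
    return cr
o=np.hstack([draw(T,im,90,200,0),draw(S,im2,130,50,0)]);cv2.imwrite("pics/ov.png",cv2.resize(o,None,fx=.5,fy=.5,interpolation=cv2.INTER_AREA))
```

```text
dir [-0.677  0.029  0.735] tilt 42.7 dist of grasp from axis 0.0043
[[0.367, 0.2577, 0.2804], [0.4593, 0.2537, 0.1803]] [0.3911 0.2568 0.248 ]
0.13620964202228084
tilt 42.7 lens [0.4593 0.2537 0.1803] dist 0.0725 aim err perp 0.0046
need world [-0.0017  0.0003 -0.0048] need tool cm [0.12 0.01 0.5 ]
lens pred top [[208.66396415 448.94277842]
 [213.15484997 445.51338543]] side [[330.72043726 316.71116239]]
tri lens [0.45965077 0.2529255  0.18072283]
```

View pics/ov.png

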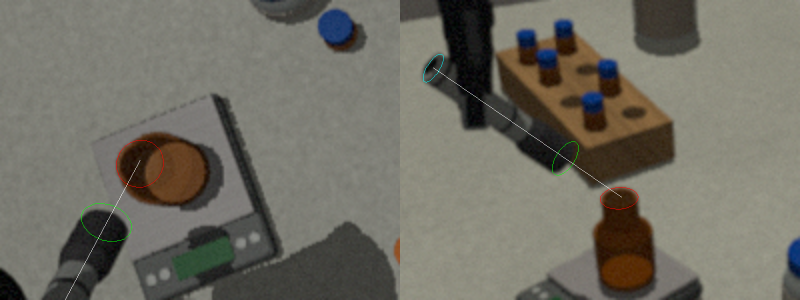

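The overlay shows the lens slightly high: the axis passes 3–5 mm above the mouth's centre. I'll make a small correction.

Request:
play_rows(
  plan=[
    [0.2,0,0.35,0],
    [0,0,0,0],
    [0,0,0,0],
    [0,0,0,0],
  ],
)

```text
clock: 28.4
tcp_pos: [0.3859, 0.2574, 0.2252]
tool_rot: [[-0.992, 0.066, -0.11], [0.063, 0.998, 0.029], [0.111, 0.021, -0.994]]
force: [0.3, -0.1, -1.3]
finger_gap: 0.287
```

Run:
```python
from plant import robot, eyes, job
from aim import *
s=robot.read_state();print(s["tcp_pos"],s["force"],s["finger_gap"],s["joint_vel"])
S=eyes.capture("side");T=eyes.capture("top")
crop(S,130,50,200,150,4,"pics/a3.png");cv2.imwrite("pics/a3f.png",S["frame"][:,:,::-1])
m=np.array([.505,.252,.124])
R=np.array(s["tool_rot"]);l=s["tcp_pos"]+R@[-.077,0,.0443];t=np.radians(48.67);report(s,R@[np.sin(t),0,-np.cos(t)],l,m)
```

```text
[0.38594669 0.25737669 0.2252437 ] [ 0.28116058 -0.11454028 -1.33644851] 0.2870920181822156 [ 0.00102434 -0.00305295  0.00196476 -0.00052052  0.00040248 -0.00024815]
tilt 42.3 lens [0.4574 0.2538 0.1726] dist 0.0681 aim err perp 0.0025
need world [0.0005 0.0002 0.0031] need tool cm [-0.01  0.03 -0.32]
```

View pics/a3.png

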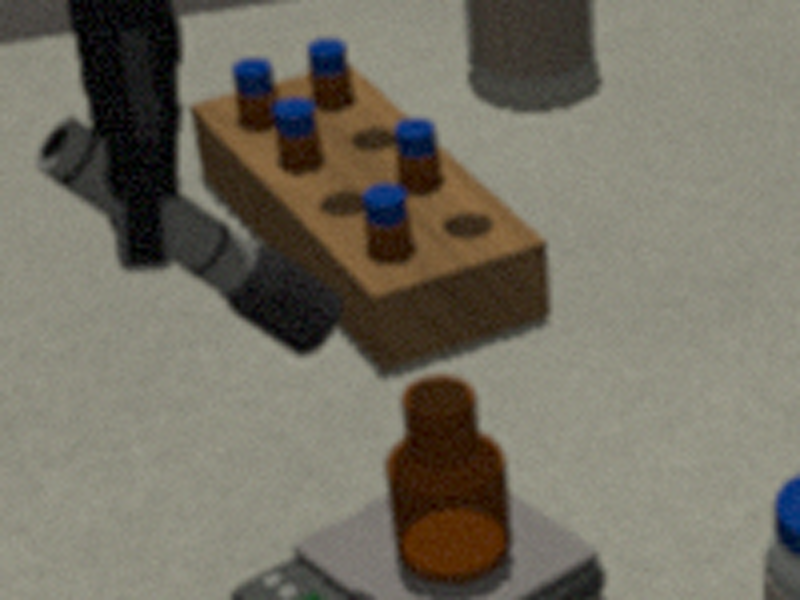

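View pics/a3f.png

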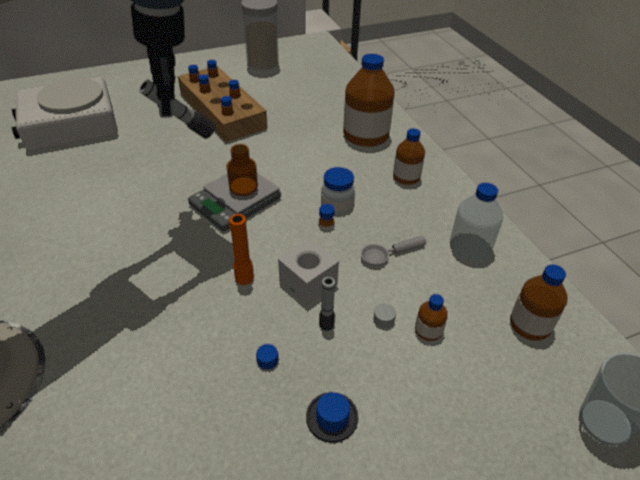

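The side view shows the lens at about (321,320) in the crop and the tail at (61,144). The axis extended reaches the mouth at about (440,400), against a mouth centre of (440,395). Everything else stands where it was, so I'm handing in.

Run:
```python
from plant import job
print(job.hand_in())
```

```text
the job is handed in; nothing more can be done
None
```

The job is handed in at about 28 s of the 64 s limit, with the torch held slanted over the open bottle mouth.

- **Cap:** I lifted it straight off the bottle and set it open side down in the steel dish. The pictures afterwards showed it lying flat inside the rim.
- **Torch:** I drew the larger grey torch out of the stand. The tool cannot tilt by command, so I slanted the torch in the grip. I pressed it first on the well's rim, then lightly, lens rim down, on free table.
- **Final pose:** I hold it at 80 N with the joints still. The last checks put the slant at about 42–43° and the lens at 68–70 mm from the mouth. The axis passes within about 2–3 mm of the mouth's centre, and nothing touches the bottle or balance.

**Checks that disagreed:**
- **Torch slant:** it was only about 34° after the first tipping. That is why I pressed it again on the table.
- **Lens height:** the estimates from the gripper geometry and from the image differed by about 3–4 mm. I set the pose between them.
- **Gripper lean:** the gripper drifted to about 6.5° off vertical over the moves. The figures above allow for it.

In the last side picture the bottle still stands on the balance, and the orange torch, small torch, vial, spare cap and other things it shows are where they were.

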